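Funnel in the jar, sprung tub lid held at its balance point

ROBOT

A 6-joint arm with a two-finger parallel gripper is mounted at the origin on the work surface. World frame = base frame: x ahead of the robot, y to its left, z up, the work surface at z = 0. Lengths are in m, angles in rad, forces in N, time in s.
With the tool pointing down it reaches from about 0.325 to 0.775 m from the base axis. Payload 9.3 kg.
Tool frame: the origin (TCP) lies midway between the tips of the shut fingers; the grasp point (between the pads) lies 19 mm behind it; z points along the fingers, y is the line along which they close (so a half turn about z gives the same grasp; the last joint's range is limited). The gripper opens to 85 mm and grips with 20 to 120 N. Pads are 22 mm wide; open, the fingers measure 114 mm over their backs; the gripper's body (76 mm by 85 mm) begins 54 mm behind the grasp point. The pads swing forward as they close: fully open they stand 13 mm farther back than shut.
Start: joints at [1.125, 0.259, 0.021, 1.334, 0, 1.418], TCP at [0.159, 0.527, 0.231] pointing down, gripper open.
Joint ranges: [-3.04, 3.04], [-0.91, 1.82], [-1.04, 1.36], [-1.92, 1.95], [-1.52, 1.45], [-3.14, 3.14]. Speed limits (rad/s): [2.22, 2.22, 2.79, 3.14, 3.14, 3.14].

INTERFACE

Orientations are given as a unit quaternion [x, y, z, w].
In Python, from station import telemetry, snapshot, camera_model, manip gives the robot as it stands. The module is installed in compiled form; this text tells all that it offers.
- The arm moves only by the tool apply_moves, never from a script. Its argument "commands" is a list of rows, each an object of numbers: "dx", "dy", "dz": the shift along the tool's x, y, z in m; "twist": the turn about the tool's z in rad; "gripper": the closure, from 0 (fully open) to 1 (shut). A call has 1 to 12 rows; each row shifts and turns the commanded pose from where the row before left it, along the tool's axes as they then stand; what a row does not reach is not made up. A row lasts 1/8 s, in which the tool goes at most 62.5 mm and 10.7 degrees, less where a joint would pass 70% of its speed; a pose out of reach is approached as far as the arm can. A call with a gripper value outside its range is refused whole. The fingers move at their own pace and stop on an object; the grip force is fixed at half the most. Time passes only in rows, so rows that do not move let the fingers close. It gives the time, the measured TCP pose, the force, the opening and the grip force at its end, in the units of the state.
- telemetry.get_state(): the state, without advancing time (a new reading comes with each control period).
- snapshot(name): name is "scene" or "top" or "wrist"; returns the picture (384x512x3 uint8, red, green, blue); there is no depth.
- camera_model(name): a dict with "K" (3x3 intrinsics, pixels), "R" (3x3) and "t" (3): a world point X has camera coordinates R X + t. Camera axes: x right, y down, z forward; pixel columns grow to the right and rows downward; lengths in m; the calibration is good to about 2 mm. A picture is of the moment at which its call begins: read the wrist's pose just before it. camera_model takes no time and is no camera call; for the wrist camera it gives the pose at the moment of the call.
- manip.sign_off(): hands the job in; it is judged then, once.
The state is a dict: "time": time; "joint_pos": joint angles; "joint_velocities": joint speeds; "joint_efforts": joint torques, N m; "tool_pos": TCP position; "ee_rot": TCP orientation; "contact_force": force on the tool from outside, world axes, zero at the start; "wrist_torque": the same for the moment, N m; "opening": opening from 0.0 (shut) to 1.0 (fully open); "gripper_force": force on a finger pad.
Only numpy, scipy, OpenCV 4.12 (cv2) and the standard library are available. Lean on these libraries where they do the work, as an engineer would, in place of code of your own. Each camera call takes 0.05 s, during which the arm holds its last target. There are 200 camera calls.

TASK

Get the pin tub ready for a classmate to decant pins into the blue jar: set the white funnel upright in the neck of the jar, its collar flat on the jar's rim, and let go of it, with the jar left standing where it is. Then take the orange bar of the tub's sprung lid, raise the lid clearly past its balance point (the black mark at 50 degrees open, into the orange part of the scale) without letting it swing wide open, bring it back and finish holding it still by the bar just below the balance point, in the green part of the scale: do not let go of it at the end. Leave the other things on the table alone.

Things in the scene. Friction and masses are not known exactly. Their poses are not given: they have to be found in the camera images.
- funnel_band (a point): Centre of the grip band (56 mm diameter, 20 mm tall, at the top) of the loose white funnel, 74 mm tall, 40 to 85 g, upright in the orange stand. Its top is 10 mm above the point. A cone below the band ends in a flat collar, 48 mm diameter, underside 34 mm below the point; then a stem 30 mm long tapers from 29 to 20 mm diameter, tip 64 mm below the point. z axis up.
- stand: Orange stand, fixed, 84 x 84 mm and 45 mm tall, with an upright hole 36 mm in diameter through its middle in which the funnel's stem hangs, the collar resting on its top. Origin: centre of its underside.
- jar_rim (a point): Centre of the open mouth, at rim height 90 mm above the table, of the loose blue jar, 0.35 to 0.6 kg: body 72 mm diameter up to 58 mm, neck 42 mm outside, 34 mm inside, open right down. With the funnel fully home funnel_band is 34 mm above this point. z axis up. The jar and the funnel's stand may have changed places.
- tub_hinge (a point): Middle of the lid's hinge line on the white parts tub (170 deep, 240 wide, 100 mm tall, fixed), on top of the wall farther from the robot, 100 mm above the table. y axis along the hinge, z up, x level away from the tub: tub and lid lie towards -x. The frame does not turn with the lid.
- lid_bar (a point): Middle of the orange round bar (14 mm diameter, 120 mm clear between its arms) in front of the lid's free edge, parallel to the hinge. Shut: 104 mm above the table, 50 mm before the tub wall, free all round: pinch from above, fingers before and behind; it can turn between them. In the hinge frame at lid angle q: x = -0.220 cos q + 0.004 sin q, z = 0.220 sin q + 0.004 cos q (m). Turns with the lid.
- lid (a joint): Lid angle, rad: 0 shut, grows as the bar rises, stop at 1.65. Lid 0.9 kg, mostly carried by a spring: about 1.3 N up at the bar lifts it from shut. Balance at 0.873 (50 degrees): below it falls shut by itself, above it swings wide open by itself. Scale on each side of the tub, read at the lid: grey to 0.61, green 0.61 to 0.84, black 0.873, orange 0.91 to 1.31.
- spare_jar_mid (a point): Bystander: closed grey jar with an orange cap, 68 mm in diameter, 100 mm tall; the point is half-way up. Leave alone.
- rover: Bystander: small white and grey four-wheeled model robot about 110 x 110 mm and 95 mm tall; origin under its centre. Leave alone.
- gear: Bystander: grey toothed wheel lying flat, 62 mm in diameter, 14 mm tall; origin under its centre. Leave alone.
- beam: Bystander: black beam lying flat, 120 x 12 x 12 mm; origin under its centre. Leave alone.
- screwdriver: Bystander: screwdriver lying on the table near the left edge. Leave alone.

How it is judged:
By the outcome, as a careful person would: the job done as asked, in the order asked, and still so for the second after the job is handed in, while the arm keeps its last pose, push and grip.
It also fails if it takes over 58 s, if anything falls off the work surface, if the arm or the gripper's body presses on something with over 40 N, if the wrist force passes 120 N, or if a joint passes its speed limit or range.

## Working session

There is one attempt and no reset: what is moved stays moved. The work goes in short steps, Python scripts to look and compute and a tool call to move; the robot and the scene stay as the last step left them, time stands still between calls to the robot, and variables do not carry over. Pictures are saved under pics/ and viewed, at most 10 in all, crops included, and the job is handed in when it is done.

Besides the shell and the picture viewer there is one more tool, called in YAML: its name, and indented under it one key for each argument. apply_moves: Moves the arm, as the interface text tells. Its arguments: {"type":"object","properties":{"commands":{"type":"array"}},"required":["commands"]}

```bash
mkdir -p pics; python3 - <<'E'
from station import telemetry, snapshot, camera_model
import cv2,numpy as np
s=telemetry.get_state();print({k:np.round(v,3).tolist() for k,v in s.items()})
for n in("scene","top"):
    m=camera_model(n);print(n,{k:np.round(v,4).tolist() for k,v in m.items()})
    im=snapshot(n)[:,:,::-1];cv2.imwrite(f"pics/{n}0.png",cv2.resize(im,(800,600),interpolation=cv2.INTER_CUBIC))
    np.save(f"{n}0.npy",im)
E
```

```text
{'time': 0.0, 'joint_pos': [1.125, 0.259, 0.021, 1.334, 0.0, 1.418], 'joint_velocities': [0.0, 0.001, 0.001, -0.0, -0.002, 0.001], 'joint_efforts': [0.002, -55.563, 34.453, 0.014, 0.0, -0.0], 'tool_pos': [0.159, 0.526, 0.231], 'ee_rot': [0.146, 0.989, -0.001, -0.0], 'contact_force': [-0.142, -0.14, -0.193], 'wrist_torque': [-0.007, -0.025, -0.025], 'gripper_force': 0.0, 'opening': 0.999}
scene {'K': [[396.7848, 0.0, 249.7339], [0.0, 396.7848, 194.7267], [0.0, 0.0, 1.0]], 'R': [[-0.3912, 0.9203, 0.0046], [0.7767, 0.3329, -0.5347], [-0.4936, -0.2056, -0.845]], 't': [0.1843, -0.3728, 1.8455]}
top {'K': [[480.6182, 0.0, 250.8854], [0.0, 480.6182, 187.2505], [0.0, 0.0, 1.0]], 'R': [[-0.0091, -0.9999, -0.0066], [-0.9983, 0.0094, -0.0583], [0.0584, 0.0061, -0.9983]], 't': [0.0182, 0.534, 1.4827]}
```

View pics/scene0.png

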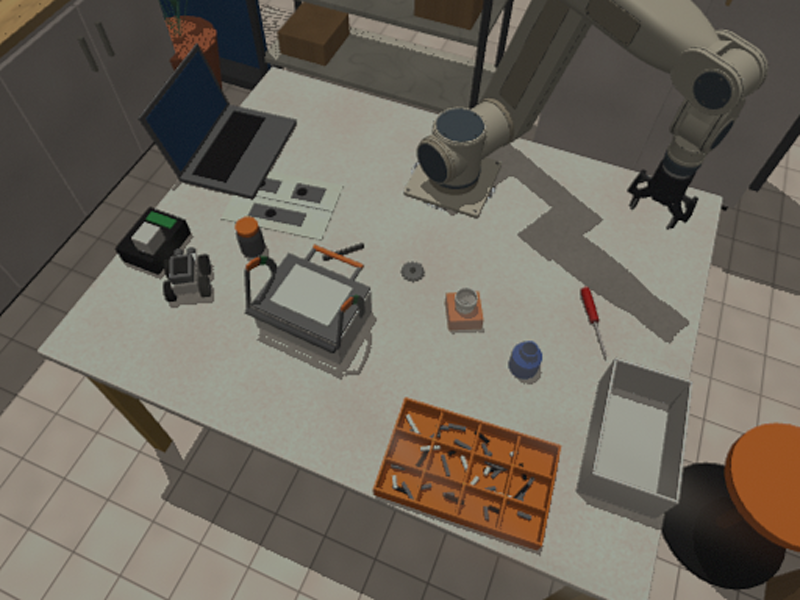

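View pics/top0.png

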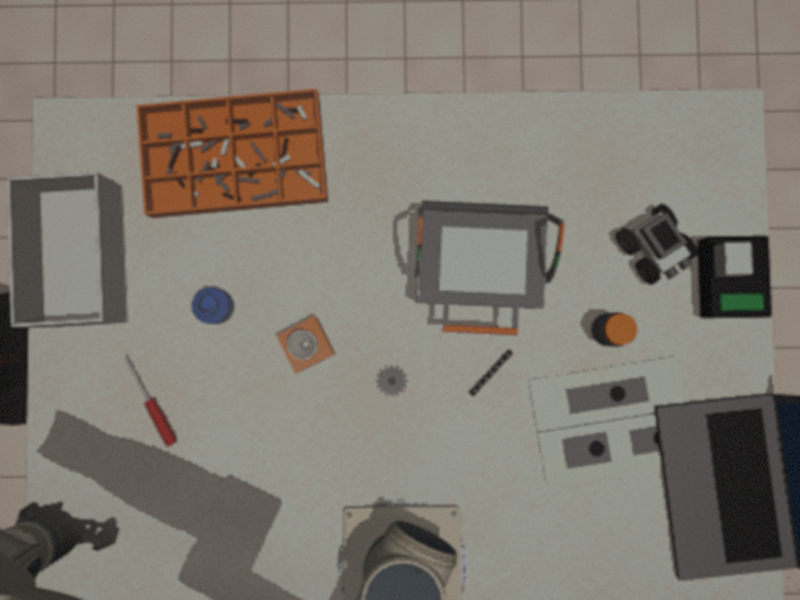

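The scene view and the top view agree: in the top view the jar is near (211,304), the funnel and stand are near (303,343), and the lid bar is near (480,329) to the right. I'll enlarge these areas to read them off more precisely.

```bash
cat > h.py <<'E'
import numpy as np,cv2
from station import camera_model
def ray(n,u,v,z,m=None):
    m=m or camera_model(n);R,t=np.array(m["R"]),np.array(m["t"])
    c=-R.T@t;d=R.T@np.linalg.inv(m["K"])@[u,v,1];return c+d*(z-c[2])/d[2]
def proj(n,X,m=None):
    m=m or camera_model(n);p=np.array(m["K"])@(np.array(m["R"])@X+m["t"]);return p[:2]/p[2]
def tiles(specs,fn,w=266,h=300,cols=3):
    rows=[]
    T=[]
    for im,x0,y0,s in specs:
        c=im[y0:y0+h//s+1,x0:x0+w//s+1];T.append(cv2.resize(c,None,fx=s,fy=s,interpolation=cv2.INTER_CUBIC)[:h,:w])
    cv2.imwrite(fn,np.vstack([np.hstack(T[i:i+cols]) for i in range(0,len(T),cols)]))
E
python3 - <<'E'
import numpy as np;from h import *
a=np.load("top0.npy");b=np.load("scene0.npy")
tiles([(a,117,175,7),(a,172,197,7),(a,262,120,3),(b,315,210,7),(b,278,180,7),(b,155,150,3)],"pics/t1.png")
E
```

```text
(no output)
```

View pics/t1.png

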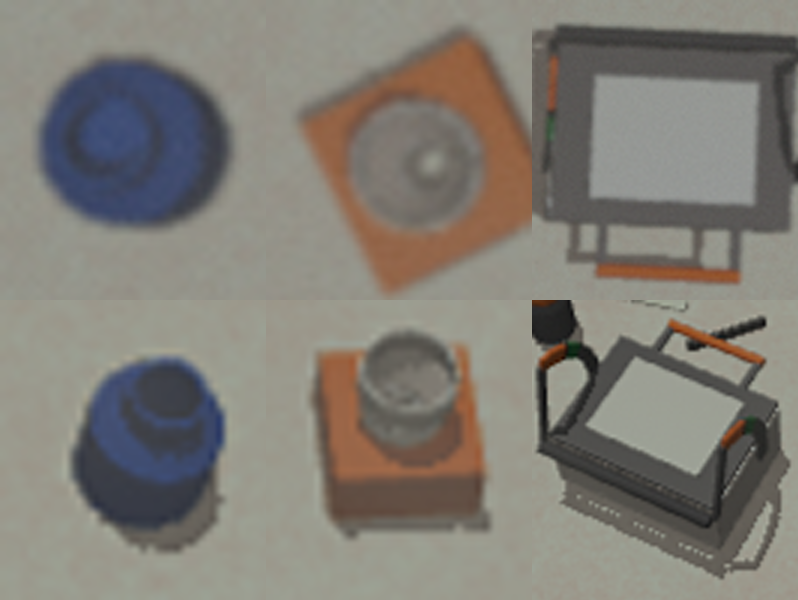

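Top-view crops: jar mouth (133.0,194.3), funnel top (193,219.9), bar ends (283.3,210) and (331,212). Scene-view crops: jar mouth (339,222.5), funnel rim (298,189.5), bar ends (201,158) and (231.7,169.3).

```bash
python3 - <<'E'
from h import *
for nm,z,t,s in [("jar",.09,(133,194.3),(339,222.5)),("fun",.089,(193,219.9),(298,189.5)),("barL",.104,(283.3,210),(201,158)),("barR",.104,(331,212),(231.7,169.3))]:
    print(nm,ray("top",*t,z).round(4),ray("scene",*s,z).round(4))
E
```

```text
jar [0.5122 0.3625 0.09  ] [0.5134 0.3695 0.09  ]
fun [0.4348 0.1848 0.089 ] [0.4362 0.1852 0.089 ]
barL [ 0.4614 -0.0815  0.104 ] [ 0.4567 -0.2171  0.104 ]
barR [ 0.4543 -0.2207  0.104 ] [ 0.4591 -0.0821  0.104 ]
```

apply_moves:
  commands:
    - {"twist": 0.18}
    - {"twist": 0.18}
    - {"twist": 0.18}
    - {"twist": 0.18}
    - {"twist": 0.18}
    - {"twist": 0.18}
    - {"twist": 0.18}
    - {"twist": 0.052}

```text
$.commands[0]: bad value
```

```bash
cat >> h.py <<'E'
from station import telemetry
from scipy.spatial.transform import Rotation as Ro
def to(X):
    s=telemetry.get_state();R=Ro.from_quat(s["ee_rot"]).as_matrix()
    print("t",s["time"],"pos",np.round(s["tool_pos"],4),"x",R[:2,0].round(3),"z",R[:,2].round(3),"open",round(s["opening"],3),"F",np.round(s["contact_force"],1),"g",s["gripper_force"])
    print("shift tool",(R.T@(np.array(X)-s["tool_pos"])).round(4))
E
python3 - <<'E'
from h import *
to([.5125,.366,.24])
m=camera_model("wrist");print({k:np.round(v,3).tolist() for k,v in m.items()}, (-np.array(m["R"]).T@m["t"]).round(3))
E
```

```text
t 0.1 pos [0.1586 0.5264 0.2307] x [-0.957  0.289] z [-0.    -0.001 -1.   ] open 0.998 F [ 0.2 -0.6  0.3] g 0.0
shift tool [-0.3851 -0.0514 -0.0093]
{'K': [[286.24, 0.0, 257.677], [0.0, 286.24, 191.852], [0.0, 0.0, 1.0]], 'R': [[0.289, 0.957, -0.0], [0.909, -0.274, 0.313], [0.299, -0.09, -0.95]], 't': [-0.549, -0.04, 0.38]} [0.081 0.549 0.373]
```

apply_moves:
  commands:
    - {"dx": 0,"dy": 0,"dz": 0,"twist": 0.18,"gripper": 0}
    - {"dx": 0,"dy": 0,"dz": 0,"twist": 0.18,"gripper": 0}
    - {"dx": 0,"dy": 0,"dz": 0,"twist": 0.18,"gripper": 0}
    - {"dx": 0,"dy": 0,"dz": 0,"twist": 0.18,"gripper": 0}
    - {"dx": 0,"dy": 0,"dz": 0,"twist": 0.18,"gripper": 0}
    - {"dx": 0,"dy": 0,"dz": 0,"twist": 0.18,"gripper": 0}
    - {"dx": 0,"dy": 0,"dz": 0,"twist": 0.18,"gripper": 0}
    - {"dx": 0,"dy": 0,"dz": 0,"twist": 0.052,"gripper": 0}

```text
time: 1.1
tool_pos: [0.1587, 0.5264, 0.2309]
ee_rot: [0.72, 0.694, -0.0, 0.0]
contact_force: [0.5, -0.4, -0.2]
opening: 0.999
gripper_force: 0.0
```

```bash
python3 - <<'E'
from h import *
to([.5125,.366,.24])
E
```

```text
t 1.1 pos [0.1587 0.5264 0.2309] x [0.038 0.999] z [-0.    -0.001 -1.   ] open 0.999 F [ 0.5 -0.4 -0.2] g 0.0
shift tool [-0.147   0.3596 -0.0091]
```

apply_moves:
  commands:
    - {"dx": -0.0147,"dy": 0.036,"dz": 0,"twist": 0,"gripper": 0}
    - {"dx": -0.0147,"dy": 0.036,"dz": 0,"twist": 0,"gripper": 0}
    - {"dx": -0.0147,"dy": 0.036,"dz": 0,"twist": 0,"gripper": 0}
    - {"dx": -0.0147,"dy": 0.036,"dz": 0,"twist": 0,"gripper": 0}
    - {"dx": -0.0147,"dy": 0.036,"dz": 0,"twist": 0,"gripper": 0}
    - {"dx": -0.0147,"dy": 0.036,"dz": 0,"twist": 0,"gripper": 0}
    - {"dx": -0.0147,"dy": 0.036,"dz": 0,"twist": 0,"gripper": 0}
    - {"dx": -0.0147,"dy": 0.036,"dz": 0,"twist": 0,"gripper": 0}
    - {"dx": -0.0147,"dy": 0.036,"dz": 0,"twist": 0,"gripper": 0}
    - {"dx": -0.0147,"dy": 0.036,"dz": 0,"twist": 0,"gripper": 0}
    - {"dx": 0,"dy": 0,"dz": 0,"twist": 0,"gripper": 0}

```text
time: 2.48
tool_pos: [0.5155, 0.366, 0.23]
ee_rot: [0.72, 0.694, -0.001, -0.0]
contact_force: [-0.5, 0.8, 0.3]
opening: 1.004
gripper_force: 0.0
```

```bash
python3 - <<'E'
from h import *
from station import snapshot
import pickle
to([.4355,.185,.24])
m=camera_model("wrist");im=snapshot("wrist")[:,:,::-1]
print(proj("wrist",np.array([.5125,.366,.09]),m),proj("wrist",np.array([.4355,.185,.089]),m))
pickle.dump(m,open("w1.pkl","wb"));cv2.imwrite("pics/w1.png",cv2.resize(im,(800,600),interpolation=cv2.INTER_CUBIC))
E
```

```text
t 2.475 pos [0.5155 0.366  0.23  ] x [0.037 0.999] z [-0.001 -0.001 -1.   ] open 1.004 F [-0.5  0.8  0.3] g 0.0
shift tool [-0.1839 -0.0733 -0.0097]
[255.35595308 179.85532956] [198.4816422 323.8803758]
```

View pics/w1.png

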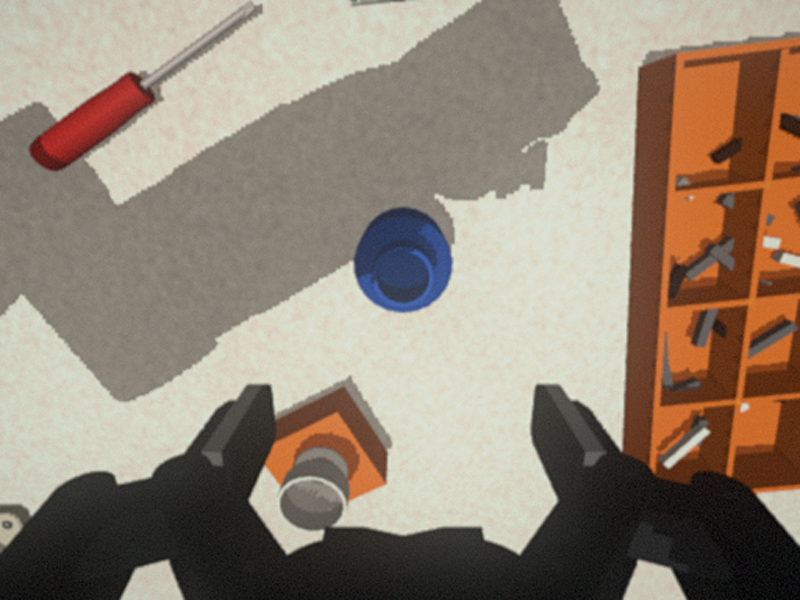

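The wrist view shows the jar mouth centred at (403,272) in the enlarged picture, which is (257.7,173.9) in camera pixels. The funnel top is at (313,502), or (200.1,321.1).

```bash
python3 - <<'E'
from h import *
import pickle;m=pickle.load(open("w1.pkl","rb"))
im=cv2.imread("pics/w1.png")
print(ray("w",257.7,173.9,.09,m),ray("w",200.1,321.1,.089,m))
c=im[225:325,340:470];cv2.imwrite("pics/w1c.png",cv2.resize(c,None,fx=5,fy=5,interpolation=cv2.INTER_CUBIC))
E
```

```text
[0.51513013 0.37219294 0.09      ] [0.43790395 0.18912749 0.089     ]
```

View pics/w1c.png

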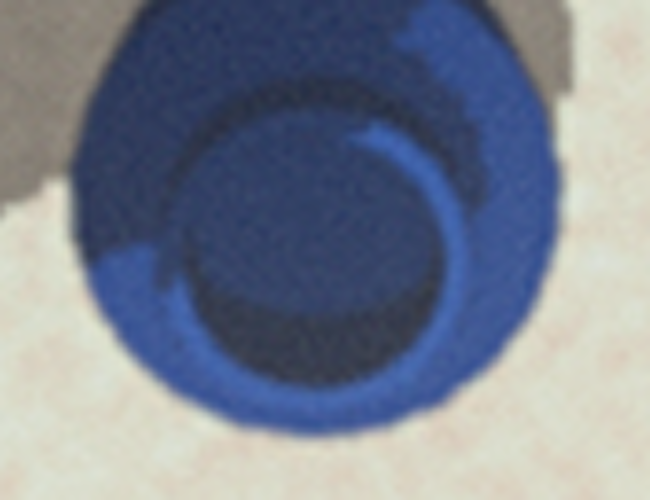

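Corrected jar mouth is about (0.514,0.368) and funnel about (0.4365,0.1865), each agreeing across the cameras to 2–3 mm. Next I move over the funnel and lower onto it.

apply_moves:
  commands:
    - {"dx": -0.0304,"dy": -0.012,"dz": 0,"twist": 0,"gripper": 0}
    - {"dx": -0.0304,"dy": -0.012,"dz": 0,"twist": 0,"gripper": 0}
    - {"dx": -0.0304,"dy": -0.012,"dz": 0,"twist": 0,"gripper": 0}
    - {"dx": -0.0304,"dy": -0.012,"dz": 0,"twist": 0,"gripper": 0}
    - {"dx": -0.0304,"dy": -0.012,"dz": 0,"twist": 0,"gripper": 0}
    - {"dx": -0.0304,"dy": -0.012,"dz": 0,"twist": 0,"gripper": 0}
    - {"dx": 0,"dy": 0,"dz": 0.03,"twist": 0,"gripper": 0}
    - {"dx": 0,"dy": 0,"dz": 0.03,"twist": 0,"gripper": 0}
    - {"dx": 0,"dy": 0,"dz": 0,"twist": 0,"gripper": 0}

```text
time: 3.65
tool_pos: [0.4334, 0.1878, 0.17]
ee_rot: [0.719, 0.695, -0.002, -0.001]
contact_force: [0.5, 0.3, 1.0]
opening: 0.997
gripper_force: 0.0
```

```bash
python3 - <<'E'
from h import *
from station import snapshot
to([.4365,.1865,.055])
m=camera_model("wrist");im=snapshot("wrist")[:,:,::-1]
print(proj("wrist",np.array([.4365,.1865,.089]),m)*1.5625)
cv2.imwrite("pics/w2.png",cv2.resize(im,(800,600),interpolation=cv2.INTER_CUBIC))
E
```

```text
t 3.65 pos [0.4334 0.1878 0.17  ] x [0.033 0.999] z [-0.004 -0.001 -1.   ] open 0.997 F [0.5 0.3 1. ] g 0.0
shift tool [-0.0011  0.0036  0.115 ]
[410.15295589 313.23449729]
```

View pics/w2.png

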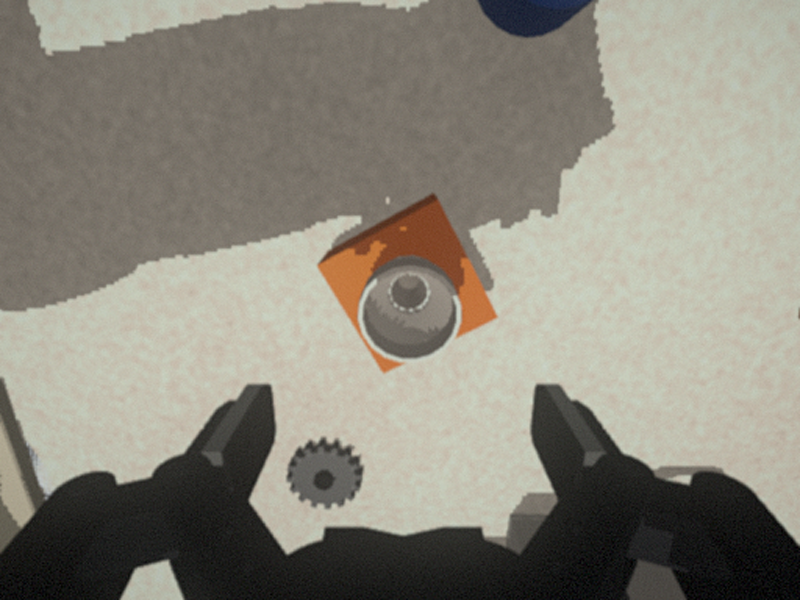

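The funnel rim is centred at (410,311) and the prediction was (410,313), so the position holds. I go down and grip.

apply_moves:
  commands:
    - {"dx": -0.001,"dy": 0.0036,"dz": 0.025,"twist": 0,"gripper": 0}
    - {"dx": 0,"dy": 0,"dz": 0.03,"twist": 0,"gripper": 0}
    - {"dx": 0,"dy": 0,"dz": 0.03,"twist": 0,"gripper": 0}
    - {"dx": 0,"dy": 0,"dz": 0.03,"twist": 0,"gripper": 0}
    - {"dx": 0,"dy": 0,"dz": 0,"twist": 0,"gripper": 0}
    - {"dx": 0,"dy": 0,"dz": 0,"twist": 0,"gripper": 0.5}
    - {"dx": 0,"dy": 0,"dz": 0,"twist": 0,"gripper": 0.5}
    - {"dx": 0,"dy": 0,"dz": 0,"twist": 0,"gripper": 0.5}
    - {"dx": 0,"dy": 0,"dz": 0,"twist": 0,"gripper": 0.5}
    - {"dx": 0,"dy": 0,"dz": 0,"twist": 0,"gripper": 0.5}
    - {"dx": 0,"dy": 0,"dz": 0,"twist": 0,"gripper": 0.5}

```text
time: 5.08
tool_pos: [0.44, 0.1868, 0.0584]
ee_rot: [0.719, 0.695, 0.002, 0.001]
contact_force: [-2.1, 0.1, 12.0]
opening: 0.632
gripper_force: 61.5
```

```bash
python3 - <<'E'
from h import *
to([.4365,.1865,.055])
E
```

```text
t 5.075 pos [0.44   0.1868 0.0584] x [0.034 0.999] z [ 0.003  0.001 -1.   ] open 0.632 F [-2.1  0.1 12. ] g 61.51546760753263
shift tool [-0.0005 -0.0035  0.0034]
```

apply_moves:
  commands:
    - {"dx": 0,"dy": 0,"dz": -0.01,"twist": 0,"gripper": 0.5}
    - {"dx": 0,"dy": 0,"dz": -0.02,"twist": 0,"gripper": 0.5}
    - {"dx": 0,"dy": 0,"dz": -0.03,"twist": 0,"gripper": 0.5}
    - {"dx": 0,"dy": 0,"dz": -0.03,"twist": 0,"gripper": 0.5}
    - {"dx": 0,"dy": 0,"dz": -0.03,"twist": 0,"gripper": 0.5}
    - {"dx": 0,"dy": 0,"dz": 0,"twist": 0,"gripper": 0.5}

```text
time: 5.82
tool_pos: [0.4401, 0.1868, 0.1793]
ee_rot: [0.719, 0.695, 0.002, 0.001]
contact_force: [0.4, 0.4, -1.6]
opening: 0.636
gripper_force: 63.2
```

```bash
python3 - <<'E'
from h import *
to([.5145,.3685,.17])
E
```

```text
t 5.825 pos [0.4401 0.1868 0.1793] x [0.034 0.999] z [ 0.005  0.001 -1.   ] open 0.636 F [ 0.4  0.4 -1.6] g 63.20377761963755
shift tool [0.1842 0.0681 0.0098]
```

apply_moves:
  commands:
    - {"dx": 0.023,"dy": 0.0085,"dz": 0,"twist": 0,"gripper": 0.5}
    - {"dx": 0.023,"dy": 0.0085,"dz": 0,"twist": 0,"gripper": 0.5}
    - {"dx": 0.023,"dy": 0.0085,"dz": 0,"twist": 0,"gripper": 0.5}
    - {"dx": 0.023,"dy": 0.0085,"dz": 0,"twist": 0,"gripper": 0.5}
    - {"dx": 0.023,"dy": 0.0085,"dz": 0,"twist": 0,"gripper": 0.5}
    - {"dx": 0.023,"dy": 0.0085,"dz": 0,"twist": 0,"gripper": 0.5}
    - {"dx": 0.023,"dy": 0.0085,"dz": 0,"twist": 0,"gripper": 0.5}
    - {"dx": 0.023,"dy": 0.0085,"dz": 0,"twist": 0,"gripper": 0.5}
    - {"dx": 0,"dy": 0,"dz": 0,"twist": 0,"gripper": 0.5}
    - {"dx": 0,"dy": 0,"dz": 0,"twist": 0,"gripper": 0.5}

```text
time: 7.08
tool_pos: [0.5127, 0.3676, 0.1758]
ee_rot: [0.719, 0.695, -0.001, -0.0]
contact_force: [0.0, 1.2, -0.1]
opening: 0.636
gripper_force: 63.2
```

```bash
python3 - <<'E'
from h import *
from station import snapshot
to([.5145,.3685,.085])
m=camera_model("wrist");im=snapshot("wrist")[:,:,::-1]
print(proj("wrist",np.array([.5145,.3685,.09]),m)*1.5625,proj("wrist",np.array([.5145,.3685,.136]),m)*1.5625)
b=snapshot("scene")[:,:,::-1]; w=cv2.resize(im,(800,600),interpolation=cv2.INTER_CUBIC)
cv2.imwrite("pics/w3.png",np.hstack([w[100:550,200:600],cv2.resize(b[175:250,307:374],(400,450),interpolation=cv2.INTER_CUBIC)]))
E
```

```text
t 7.075 pos [0.5127 0.3676 0.1758] x [0.034 0.999] z [-0.001 -0.001 -1.   ] open 0.636 F [ 0.   1.2 -0.1] g 63.24839412001893
shift tool [0.001  0.0018 0.0908]
[407.04293528 306.46048185] [408.09799664 340.38586831]
```

View pics/w3.png

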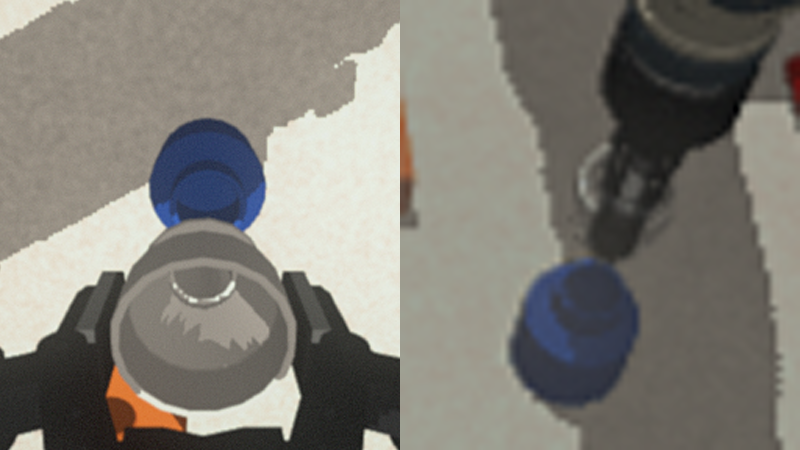

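The funnel at column 404 lines up with the jar at 407 once the 1.8 mm shift is made. Home TCP height is 0.103. I descend to just inside the neck first.

apply_moves:
  commands:
    - {"dx": 0.001,"dy": 0.0018,"dz": 0.02,"twist": 0,"gripper": 0.5}
    - {"dx": 0,"dy": 0,"dz": 0.015,"twist": 0,"gripper": 0.5}
    - {"dx": 0,"dy": 0,"dz": 0.01,"twist": 0,"gripper": 0.5}
    - {"dx": 0,"dy": 0,"dz": 0.007,"twist": 0,"gripper": 0.5}
    - {"dx": 0,"dy": 0,"dz": 0,"twist": 0,"gripper": 0.5}

```text
time: 7.8
tool_pos: [0.5148, 0.3689, 0.124]
ee_rot: [0.719, 0.695, -0.0, -0.0]
contact_force: [-0.0, -0.7, -1.0]
opening: 0.634
gripper_force: 63.2
```

```bash
python3 - <<'E'
from h import *
to([.5145,.3685,.1035])
E
```

```text
t 7.8 pos [0.5148 0.3689 0.124 ] x [0.034 0.999] z [-0.001 -0.    -1.   ] open 0.634 F [-0.  -0.7 -1. ] g 63.249707103241235
shift tool [-0.0004 -0.0003  0.0205]
```

The tip is about 9 mm inside with no contact force, so I carry on.

apply_moves:
  commands:
    - {"dx": 0,"dy": 0,"dz": 0.007,"twist": 0,"gripper": 0.5}
    - {"dx": 0,"dy": 0,"dz": 0.006,"twist": 0,"gripper": 0.5}
    - {"dx": 0,"dy": 0,"dz": 0.004,"twist": 0,"gripper": 0.5}
    - {"dx": 0,"dy": 0,"dz": 0,"twist": 0,"gripper": 0.5}

```text
time: 8.3
tool_pos: [0.5148, 0.3689, 0.1069]
ee_rot: [0.719, 0.695, -0.0, -0.0]
contact_force: [-0.5, -0.3, -0.7]
opening: 0.63
gripper_force: 63.2
```

apply_moves:
  commands:
    - {"dx": 0,"dy": 0,"dz": 0.002,"twist": 0,"gripper": 0.5}
    - {"dx": 0,"dy": 0,"dz": 0.0015,"twist": 0,"gripper": 0.5}
    - {"dx": 0,"dy": 0,"dz": 0,"twist": 0,"gripper": 0.5}

```text
time: 8.68
tool_pos: [0.5149, 0.369, 0.1037]
ee_rot: [0.719, 0.695, -0.0, -0.0]
contact_force: [0.7, -0.8, -0.9]
opening: 0.633
gripper_force: 63.2
```

apply_moves:
  commands:
    - {"dx": 0,"dy": 0,"dz": 0.001,"twist": 0,"gripper": 0.5}
    - {"dx": 0,"dy": 0,"dz": 0.001,"twist": 0,"gripper": 0.5}
    - {"dx": 0,"dy": 0,"dz": 0,"twist": 0,"gripper": 0.5}

```text
time: 9.05
tool_pos: [0.5151, 0.3691, 0.1034]
ee_rot: [0.719, 0.695, 0.001, 0.0]
contact_force: [-3.1, -1.6, 10.7]
opening: 0.634
gripper_force: 64.4
```

10.7 N at the expected height means the collar is seated. I open and back away straight up.

apply_moves:
  commands:
    - {"dx": 0,"dy": 0,"dz": 0,"twist": 0,"gripper": 0.25}
    - {"dx": 0,"dy": 0,"dz": 0,"twist": 0,"gripper": 0.1}
    - {"dx": 0,"dy": 0,"dz": 0,"twist": 0,"gripper": 0}
    - {"dx": 0,"dy": 0,"dz": 0,"twist": 0,"gripper": 0}
    - {"dx": 0,"dy": 0,"dz": 0,"twist": 0,"gripper": 0}
    - {"dx": 0,"dy": 0,"dz": -0.015,"twist": 0,"gripper": 0}
    - {"dx": 0,"dy": 0,"dz": -0.03,"twist": 0,"gripper": 0}
    - {"dx": 0,"dy": 0,"dz": -0.04,"twist": 0,"gripper": 0}
    - {"dx": 0,"dy": 0,"dz": -0.04,"twist": 0,"gripper": 0}
    - {"dx": 0,"dy": 0,"dz": 0,"twist": 0,"gripper": 0}

```text
time: 10.3
tool_pos: [0.5161, 0.3696, 0.2314]
ee_rot: [0.719, 0.695, 0.003, 0.001]
contact_force: [0.5, -0.2, -1.3]
opening: 1.001
gripper_force: 0.0
```

```bash
python3 - <<'E'
from h import *
from station import snapshot
to([.458,-.151,.23])
m=camera_model("wrist");im=snapshot("wrist")[:,:,::-1];b=snapshot("scene")[:,:,::-1]
print(proj("wrist",np.array([.5145,.3685,.134]),m)*1.5625-[200,100])
w=cv2.resize(im,(800,600),interpolation=cv2.INTER_CUBIC)
cv2.imwrite("pics/w4.png",np.hstack([w[100:550,200:600],cv2.resize(b[175:250,307:374],(400,450),interpolation=cv2.INTER_CUBIC)]))
E
```

```text
t 10.3 pos [0.5161 0.3696 0.2314] x [0.034 0.999] z [ 0.006  0.003 -1.   ] open 1.001 F [ 0.5 -0.2 -1.3] g 0.0
shift tool [-0.5223 -0.0404 -0.0007]
[199.81306457 204.03082456]
```

View pics/w4.png

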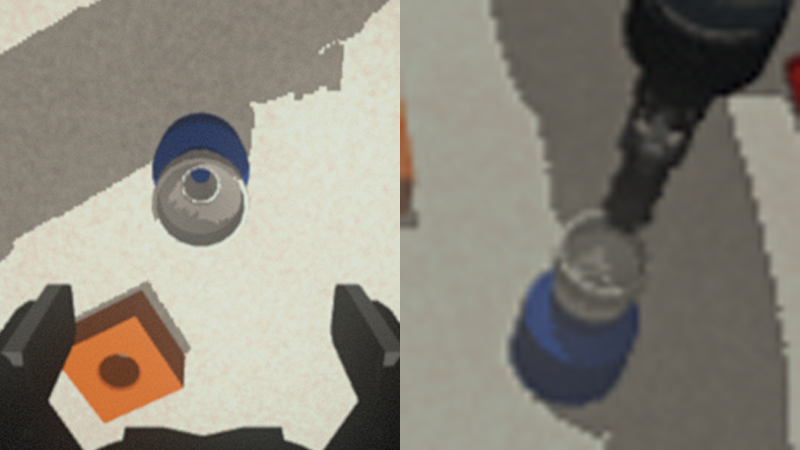

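The funnel stands upright in the jar (rim centre (200,202), predicted (200,204)), collar on the rim. On to the bar, with the fingers half closed so they clear the tub wall.

apply_moves:
  commands:
    - {"dx": -0.0435,"dy": -0.0034,"dz": 0,"twist": 0,"gripper": 0.55}
    - {"dx": -0.0435,"dy": -0.0034,"dz": 0,"twist": 0,"gripper": 0.55}
    - {"dx": -0.0435,"dy": -0.0034,"dz": 0,"twist": 0,"gripper": 0.55}
    - {"dx": -0.0435,"dy": -0.0034,"dz": 0,"twist": 0,"gripper": 0.55}
    - {"dx": -0.0435,"dy": -0.0034,"dz": 0,"twist": 0,"gripper": 0.55}
    - {"dx": -0.0435,"dy": -0.0034,"dz": 0,"twist": 0,"gripper": 0.55}
    - {"dx": -0.0435,"dy": -0.0034,"dz": 0,"twist": 0,"gripper": 0.55}
    - {"dx": -0.0435,"dy": -0.0034,"dz": 0,"twist": 0,"gripper": 0.55}
    - {"dx": -0.0435,"dy": -0.0034,"dz": 0,"twist": 0,"gripper": 0.55}
    - {"dx": -0.0435,"dy": -0.0034,"dz": 0,"twist": 0,"gripper": 0.55}
    - {"dx": -0.0435,"dy": -0.0034,"dz": 0,"twist": 0,"gripper": 0.55}
    - {"dx": -0.0435,"dy": -0.0034,"dz": 0,"twist": 0,"gripper": 0.55}

```text
time: 11.9
tool_pos: [0.4556, -0.1525, 0.2259]
ee_rot: [0.719, 0.695, -0.0, -0.001]
contact_force: [0.3, 0.1, -0.8]
opening: 0.452
gripper_force: 0.0
```

apply_moves:
  commands:
    - {"dx": 0,"dy": 0,"dz": 0.03,"twist": 0,"gripper": 0.55}
    - {"dx": 0,"dy": 0,"dz": 0,"twist": 0,"gripper": 0.55}
    - {"dx": 0,"dy": 0,"dz": 0,"twist": 0,"gripper": 0.55}

```text
time: 12.28
tool_pos: [0.4565, -0.1509, 0.1971]
ee_rot: [0.719, 0.695, -0.0, -0.0]
contact_force: [-0.9, 0.0, 0.0]
opening: 0.45
gripper_force: 0.0
```

```bash
python3 - <<'E'
from h import *
from station import snapshot
import pickle
to([.458,-.151,.089])
m=camera_model("wrist");im=snapshot("wrist")[:,:,::-1]
pickle.dump(m,open("w5.pkl","wb"))
for y in(-.092,-.151,-.21): print(proj("wrist",np.array([.458+.035*(y+.151),y,.104]),m)*1.5625)
cv2.imwrite("pics/w5.png",cv2.resize(im,(800,600),interpolation=cv2.INTER_CUBIC))
E
```

```text
t 12.275 pos [ 0.4565 -0.1509  0.1971] x [0.033 0.999] z [-0.  0. -1.] open 0.45 F [-0.9  0.   0. ] g 0.0
shift tool [-1.000e-04  1.600e-03  1.081e-01]
[406.97828555 195.24771523]
[406.49925696 303.96560668]
[406.08605625 397.74353925]
```

View pics/w5.png

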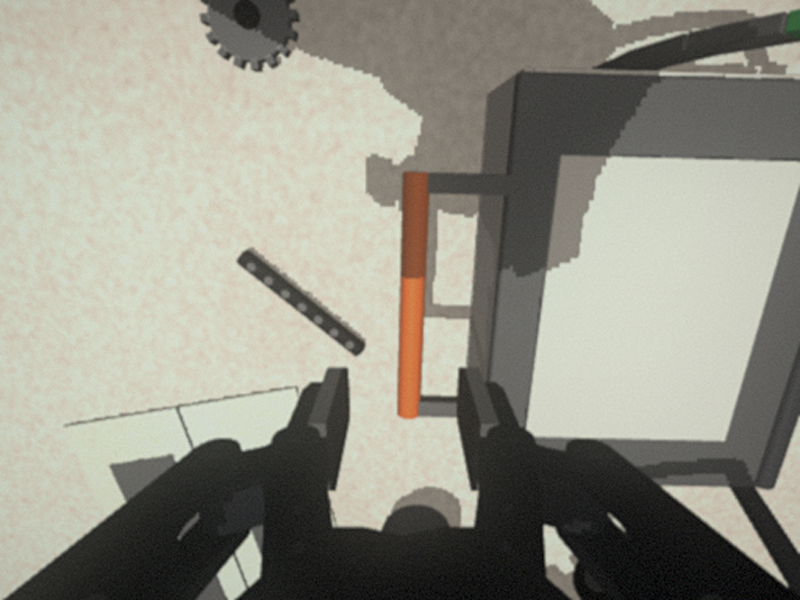

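The bar runs from (415,175) to (408,415), with the arms at rows 183 and 405. The right finger comes down between bar and lid.

```bash
python3 - <<'E'
from h import *
import pickle;m=pickle.load(open("w5.pkl","rb"))
a=ray("w",415.5/1.5625,183/1.5625,.104,m);b=ray("w",408.5/1.5625,405/1.5625,.104,m)
d=a-b;print(a,b,(a+b)/2,"yaw",-np.arctan2(d[0],d[1]),np.hypot(*d[:2]))
to([*((a+b)/2)[:2],.089])
E
```

```text
[ 0.46459792 -0.08603951  0.104     ] [ 0.45722915 -0.21498059  0.104     ] [ 0.46091354 -0.15051005  0.104     ] yaw -0.057086284102733933 0.12915145921240434
t 12.325 pos [ 0.4567 -0.151   0.1975] x [0.033 0.999] z [ 0. -0. -1.] open 0.454 F [0.3 0.4 0.6] g 0.0
shift tool [0.0006 0.0041 0.1085]
```

apply_moves:
  commands:
    - {"dx": 0,"dy": 0.0035,"dz": 0.02,"twist": 0.012,"gripper": 0.55}
    - {"dx": 0,"dy": 0,"dz": 0.03,"twist": 0,"gripper": 0.55}
    - {"dx": 0,"dy": 0,"dz": 0.03,"twist": 0,"gripper": 0.55}
    - {"dx": 0,"dy": 0,"dz": 0.02,"twist": 0,"gripper": 0.55}
    - {"dx": 0,"dy": 0,"dz": 0.008,"twist": 0,"gripper": 0.55}
    - {"dx": 0,"dy": 0,"dz": 0,"twist": 0,"gripper": 0.55}

```text
time: 13.08
tool_pos: [0.4603, -0.1513, 0.0892]
ee_rot: [0.723, 0.691, 0.0, 0.0]
contact_force: [-0.3, -0.4, 0.4]
opening: 0.449
gripper_force: 0.0
```

apply_moves:
  commands:
    - {"dx": 0,"dy": 0,"dz": 0,"twist": 0,"gripper": 0.8}
    - {"dx": 0,"dy": 0,"dz": 0,"twist": 0,"gripper": 0.9}
    - {"dx": 0,"dy": 0,"dz": 0,"twist": 0,"gripper": 1}
    - {"dx": 0,"dy": 0,"dz": 0,"twist": 0,"gripper": 1}
    - {"dx": 0,"dy": 0,"dz": 0,"twist": 0,"gripper": 1}

```text
time: 13.7
tool_pos: [0.4612, -0.1517, 0.0897]
ee_rot: [0.723, 0.691, 0.001, 0.001]
contact_force: [5.6, 1.9, 3.3]
opening: 0.139
gripper_force: 58.6
```

```bash
python3 - <<'E'
from h import *
to([.4605,-.1505,.089])
E
```

```text
t 13.7 pos [ 0.4612 -0.1517  0.0897] x [0.046 0.999] z [ 0.003 -0.001 -1.   ] open 0.139 F [5.6 1.9 3.3] g 58.58834445476532
shift tool [ 0.0012 -0.0008  0.0007]
```

Bar gripped (12–14 mm opening, 59 N). I raise it along the arc to q≈0.6 first.

apply_moves:
  commands:
    - {"dx": 0,"dy": 0.0004,"dz": -0.011,"twist": 0,"gripper": 1}
    - {"dx": 0,"dy": 0.0011,"dz": -0.011,"twist": 0,"gripper": 1}
    - {"dx": 0,"dy": 0.0016,"dz": -0.0109,"twist": 0,"gripper": 1}
    - {"dx": 0,"dy": 0.0021,"dz": -0.0107,"twist": 0,"gripper": 1}
    - {"dx": 0,"dy": 0.0026,"dz": -0.0107,"twist": 0,"gripper": 1}
    - {"dx": 0,"dy": 0.0032,"dz": -0.0105,"twist": 0,"gripper": 1}

```text
time: 14.45
tool_pos: [0.4712, -0.1522, 0.1539]
ee_rot: [0.723, 0.691, -0.0, 0.0]
contact_force: [5.3, -2.3, -6.1]
opening: 0.135
gripper_force: 58.4
```

```bash
cat >> h.py <<'E'
P0=np.array([.4612,-.1517,.0897]);yaw=-.047
def lid():
    from scipy.optimize import brentq
    s=telemetry.get_state();d=s["tool_pos"]-P0;u=d[0]*np.cos(yaw)+d[1]*np.sin(yaw)
    U=lambda q:.22*(1-np.cos(q))+.004*np.sin(q);W=lambda q:.22*np.sin(q)+.004*(np.cos(q)-1)
    q=np.arctan2(d[2]+.004,.22-u)-np.arctan2(.004,.22)
    print("q",q.round(3),"r",np.hypot(d[2]+.004,.22-u).round(4),"u",u.round(4),"Ucalc",U(q).round(4),"w",d[2].round(4),"F",np.round(s["contact_force"],1),"T",np.round(s["wrist_torque"],2),"open",round(s["opening"],3),"g",round(s["gripper_force"],1),"pos",np.round(s["tool_pos"],4),"t",s["time"])
E
python3 -c "
from h import *
lid()"
```

```text
q 0.296 r 0.2208 u 0.01 Ucalc 0.0107 w 0.0642 F [ 5.3 -2.3 -6.1] T [-0.37 -0.56 -0.17] open 0.135 g 58.4 pos [ 0.4712 -0.1522  0.1539] t 14.45
```

Tracking well. Continuing to 0.6.

apply_moves:
  commands:
    - {"dx": 0,"dy": 0.0037,"dz": -0.0104,"twist": 0,"gripper": 1}
    - {"dx": 0,"dy": 0.0042,"dz": -0.0102,"twist": 0,"gripper": 1}
    - {"dx": 0,"dy": 0.0047,"dz": -0.0099,"twist": 0,"gripper": 1}
    - {"dx": 0,"dy": 0.0053,"dz": -0.0097,"twist": 0,"gripper": 1}
    - {"dx": 0,"dy": 0.0057,"dz": -0.0094,"twist": 0,"gripper": 1}
    - {"dx": 0,"dy": 0.0061,"dz": -0.0091,"twist": 0,"gripper": 1}

```text
time: 15.2
tool_pos: [0.4989, -0.1538, 0.2129]
ee_rot: [0.723, 0.69, -0.002, -0.001]
contact_force: [-10.9, -6.5, 4.9]
opening: 0.137
gripper_force: 58.6
```

```bash
python3 -c "
from h import *
lid()"
```

```text
q 0.591 r 0.2223 u 0.0377 Ucalc 0.0395 w 0.1232 F [-10.9  -6.5   4.9] T [-1.28  2.43 -0.09] open 0.137 g 58.6 pos [ 0.4989 -0.1538  0.2129] t 15.2
```

apply_moves:
  commands:
    - {"dx": 0,"dy": 0,"dz": 0,"twist": 0,"gripper": 1}
    - {"dx": 0,"dy": 0,"dz": 0,"twist": 0,"gripper": 1}

```text
time: 15.45
tool_pos: [0.4989, -0.1538, 0.213]
ee_rot: [0.723, 0.69, -0.002, -0.001]
contact_force: [-11.2, -5.2, 4.9]
opening: 0.141
gripper_force: 58.9
```

```bash
python3 -c "
from h import *
lid()"
```

```text
q 0.592 r 0.2223 u 0.0378 Ucalc 0.0396 w 0.1233 F [-11.2  -5.2   4.9] T [-1.14  2.23 -0.12] open 0.141 g 58.9 pos [ 0.4989 -0.1538  0.213 ] t 15.45
```

apply_moves:
  commands:
    - {"dx": 0,"dy": 0.005,"dz": -0.0095,"twist": 0,"gripper": 1}
    - {"dx": 0,"dy": 0.007,"dz": -0.0085,"twist": 0,"gripper": 1}
    - {"dx": 0,"dy": 0.0075,"dz": -0.008,"twist": 0,"gripper": 1}
    - {"dx": 0,"dy": 0.0078,"dz": -0.0078,"twist": 0,"gripper": 1}
    - {"dx": 0,"dy": 0,"dz": 0,"twist": 0,"gripper": 1}

```text
time: 16.08
tool_pos: [0.5267, -0.1554, 0.2478]
ee_rot: [0.723, 0.69, -0.002, 0.0]
contact_force: [-11.4, -6.2, 8.7]
opening: 0.133
gripper_force: 59.4
```

```bash
python3 -c "
from h import *
lid()"
```

```text
q 0.792 r 0.2238 u 0.0656 Ucalc 0.0682 w 0.1581 F [-11.4  -6.2   8.7] T [-1.3   2.48 -0.12] open 0.133 g 59.4 pos [ 0.5267 -0.1554  0.2478] t 16.075
```

apply_moves:
  commands:
    - {"dx": 0,"dy": 0.007,"dz": -0.0078,"twist": 0,"gripper": 1}
    - {"dx": 0,"dy": 0.0084,"dz": -0.0072,"twist": 0,"gripper": 1}
    - {"dx": 0,"dy": 0.0088,"dz": -0.0066,"twist": 0,"gripper": 1}
    - {"dx": 0,"dy": 0.0091,"dz": -0.0063,"twist": 0,"gripper": 1}
    - {"dx": 0,"dy": 0.0094,"dz": -0.006,"twist": 0,"gripper": 1}
    - {"dx": 0,"dy": 0,"dz": 0,"twist": 0,"gripper": 1}

```text
time: 16.82
tool_pos: [0.5699, -0.158, 0.2825]
ee_rot: [0.724, 0.69, -0.001, 0.002]
contact_force: [-10.1, -8.7, 12.8]
opening: 0.14
gripper_force: 59.5
```

```bash
python3 -c "
from h import *
lid()
from station import snapshot
for n in('scene','top'): np.save(n+'pk.npy',snapshot(n)[:,:,::-1])
from scipy.optimize import brentq"
```

```text
q 1.039 r 0.226 u 0.1089 Ucalc 0.1118 w 0.1928 F [-10.1  -8.7  12.8] T [-1.71  2.22 -0.07] open 0.14 g 59.5 pos [ 0.5699 -0.158   0.2825] t 16.825
```

By the fore-aft travel, the more reliable measure since the bar rolls slightly along the pads, q≈1.02, clearly in the orange. I bring it back slowly.

apply_moves:
  commands:
    - {"dx": 0,"dy": -0.0047,"dz": 0.003,"twist": 0,"gripper": 1}
    - {"dx": 0,"dy": -0.0047,"dz": 0.003,"twist": 0,"gripper": 1}
    - {"dx": 0,"dy": -0.0091,"dz": 0.0063,"twist": 0,"gripper": 1}
    - {"dx": 0,"dy": -0.0088,"dz": 0.0066,"twist": 0,"gripper": 1}
    - {"dx": 0,"dy": -0.0084,"dz": 0.0072,"twist": 0,"gripper": 1}
    - {"dx": 0,"dy": -0.0041,"dz": 0.0039,"twist": 0,"gripper": 1}
    - {"dx": 0,"dy": -0.004,"dz": 0.0039,"twist": 0,"gripper": 1}
    - {"dx": 0,"dy": 0,"dz": 0,"twist": 0,"gripper": 1}
    - {"dx": 0,"dy": 0,"dz": 0,"twist": 0,"gripper": 1}

```text
time: 18.05
tool_pos: [0.5261, -0.1554, 0.2475]
ee_rot: [0.723, 0.69, -0.001, 0.001]
contact_force: [-5.9, -6.2, 6.4]
opening: 0.136
gripper_force: 61.0
```

```bash
python3 - <<'E'
from h import *
from station import snapshot
lid()
import pickle
a=snapshot("scene")[:,:,::-1];b=snapshot("top")[:,:,::-1];m=camera_model("wrist");w=snapshot("wrist")[:,:,::-1]
pickle.dump((a,b,w,m),open("end.pkl","wb"))
p=np.load("scenepk.npy");pt=np.load("toppk.npy")
h=np.array([.6805,-.160,.1])
ex=np.array([np.cos(-.047),np.sin(-.047),0]);ey=np.array([-ex[1],ex[0],0])
for q in(.70,.77,.84,1.02):
  B=h+ex*(-.22*np.cos(q)+.004*np.sin(q))+[0,0,.22*np.sin(q)+.004*np.cos(q)]
  print(q,"bar ends scene",[proj("scene",B+s*.06*ey).round(1).tolist() for s in(1,-1)],"top",[proj("top",B+s*.06*ey).round(1).tolist() for s in(1,-1)])
tiles([(a,150,140,4),(p,150,140,4),(a,310,190,4),(b,258,118,3),(pt,258,118,3),(b,110,150,3)],"pics/end.png")
E
```

```text
q 0.789 r 0.224 u 0.0651 Ucalc 0.0678 w 0.1578 F [-5.9 -6.2  6.4] T [-1.32  1.19 -0.14] open 0.136 g 61.0 pos [ 0.5261 -0.1554  0.2475] t 18.05
0.7 bar ends scene [[220.9, 157.3], [191.4, 145.7]] top [[290.4, 188.0], [335.9, 189.7]]
0.77 bar ends scene [[219.3, 157.5], [189.5, 145.8]] top [[290.8, 183.7], [336.7, 185.4]]
0.84 bar ends scene [[217.5, 158.0], [187.5, 146.1]] top [[291.3, 179.1], [337.5, 180.9]]
1.02 bar ends scene [[212.6, 160.6], [181.9, 148.4]] top [[292.4, 165.9], [339.5, 167.6]]
```

View pics/end.png

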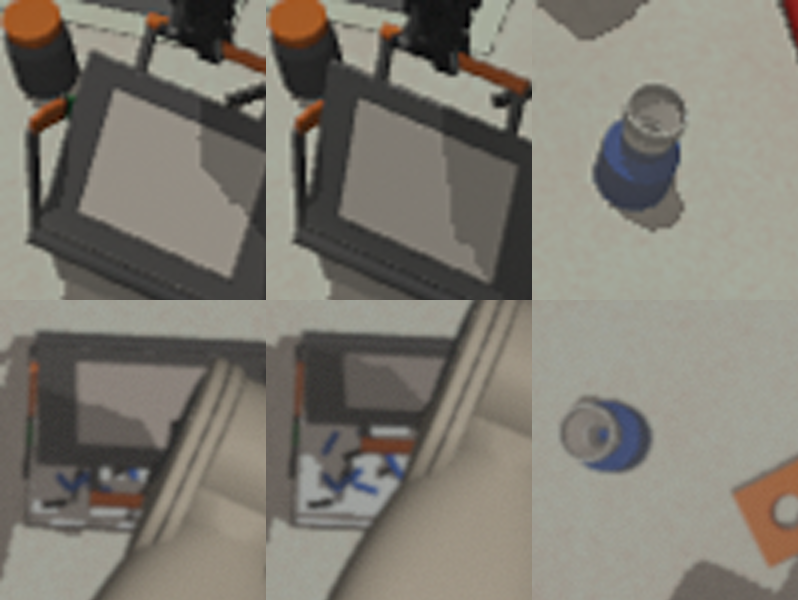

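At the peak the bar's left end was at top-view row 165.7 (predicted 165.9 for q=1.02). It is now at row 184 (predicted 183.7 for q=0.77, green). The funnel is still upright in the jar, and the arm is holding still, so I hand in.

```bash
python3 -c "
from h import *
lid()
from station import manip;print(manip.sign_off())"
```

```text
q 0.789 r 0.224 u 0.065 Ucalc 0.0678 w 0.1578 F [-6.  -7.2  5.9] T [-1.31  1.16 -0.1 ] open 0.134 g 61.0 pos [ 0.5261 -0.1554  0.2475] t 18.2
the job is handed in; nothing more can be done
None
```

The job is handed in at 18.2 s: the funnel is seated upright in the jar and released, and the lid was raised to about 1.02 rad, brought back, and is held still by its bar at about 0.77 rad, in the green.

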